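# Pack two mixed boxes at the sweets stall

### The arm

A 6-joint arm with a two-finger parallel gripper is mounted at the origin on the work surface. World frame = base frame: x ahead of the robot, y to its left, z up, the work surface at z = 0. Lengths are in m, angles in rad, forces in N, time in s.
With the tool pointing down it reaches from about 0.25 to 0.775 m from the base axis. Payload 4 kg.
Tool frame: the origin (TCP) lies at the very end of the fingers, on their centre line; the grasp point (between the pads) lies 19 mm behind it; z points along the fingers, x is the direction in which the jaws open and shut, and the axes are right-handed (so a half turn about z gives the same grasp; the last joint's range is limited). The gripper opens to 94 mm and grips with 3 to 60 N. Pads are 16 mm wide; open, the fingers measure 119 mm over their backs; the gripper's body (75 mm by 177 mm) begins 78 mm behind the grasp point.
Start: joints at [-1.215, 0.087, 1.371, -0, 1.684, -0.103], TCP at [0.244, -0.493, 0.206] pointing down, gripper open.
Joint ranges: [-3.1, 3.1], [-0.76, 2.03], [0.27, 2.55], [-1.08, 4.22], [0.17, 2.65], [-2.57, 2.57]. Speed limits (rad/s): [2.79, 2.79, 3.14, 3.14, 3.14, 3.14].

### API

Orientations are given as [roll, pitch, yaw] about the fixed x, y, z axes, in that order (R = Rz(yaw) Ry(pitch) Rx(roll)).
In Python, from bench import robot, cams, ticket gives the robot as it stands.
- The arm moves only by the tool jog_arm, never from a script. Its argument "series" is a list of rows, each an object of numbers: "x", "y", "z": the shift along the tool's x, y, z in m; "rx", "ry", "rz": the turn, a rotation vector about the tool's x, y, z in degrees. A call has 1 to 12 rows; each row shifts and turns the pose as measured when the row begins, along the tool's axes as they then stand; what a row does not reach is not made up. A row lasts 1/12 s, in which the tool goes at most 41.7 mm and 7.16 degrees, less where a joint would pass 70% of its speed; a pose out of reach is approached as far as the arm can. A call with a gripper value outside its range is refused whole. "claw" is the opening, from 0 (shut) to 1 (fully open), set as the call begins (left out, the last holds). The fingers move at their own pace and stop on an object; the grip force is fixed at half the most. Time passes only in rows, so rows that do not move let the fingers close. It gives the time, the measured TCP pose, the force and the opening at its end, in the units of the state.
- robot.get_obs(): the state, without advancing time (a new reading comes with each control period).
- cams.snapshot(name): name is "side" or "top"; returns a dict with "img" (400x640x3 uint8, red, green, blue), "mtx" (3x3 intrinsics, pixels), "k1" (the pictures are not rectified: a ray, as slopes to the right and down, at radius r is drawn at 1 + k1 r^2 times it, then the intrinsics apply), "origin" and "attitude" of the camera in the world. Camera axes: x right, y down, z forward; pixel columns grow to the right and rows downward; lengths in m; the calibration is good to about 2 mm. A picture is of the moment at which its call begins. There is no depth.
- ticket.close_job(): hands the job in, once; it reports no verdict.
Trained networks look in a picture, given as the dict that the camera call returned (one of the last four; its "shot" number tells which), for a name from the list of things; names that differ only in an ending like _2 or _b are one class to them, and where a whole thing is asked for, a point or a joint stands for the part that bears it (a point fixed in the world has none). Each returns a list of dicts, best first, with "p" (0 to 1); they miss things now and then, are a little off and sometimes report something else, mostly with a low value. They report only what shows in the picture. A call takes as long as a camera call. They do not tell look-alikes from the thing itself.
- cams.look_for(thing, picture): "bbox" ([left, top, width, height] in pixels, round what is visible of it).
The state is a dict: "time": time; "joint_positions": joint angles; "qvel": joint speeds; "joint_torque": joint torques, N m; "tool_pos": TCP position; "ee_rot": TCP orientation; "wrist_force": force on the tool from outside, world axes, zero at the start; "wrist_torque": the same for the moment, N m; "width": finger opening in m.
Only numpy, scipy, OpenCV 4.12 (cv2) and the standard library are available. Lean on these libraries where they do the work, as an engineer would, in place of code of your own. Each camera call takes 0.05 s, during which the arm holds its last target.

### The job

Make up two gift boxes from the stock tray, one sweet per compartment, either way round: the green pistachio square and the dark chocolate bar go into the white box, the cream marbled square and the round golden biscuit into the brown box. Set every sweet down flat on the floor of its compartment, top up, and let go. Leave the nut bar and the raspberry square on the tray, and the jar and the tin, where they are.

Things in the scene. Friction and masses are not known exactly. Their poses are not given: they have to be found in the camera images.
- pistachio_center (a point): Light green pistachio square with dark green wavy stripes on top: 44 x 44 mm square, 34 mm tall, firm, about 80 g, sides along its x and y axes. The point is its centre, 17 mm above its underside; z up. It goes into the white box. At the start it lies flat, top up, on the grey metal stock tray, turned up to about 0.5 rad,, whose floor is 3 mm thick and whose rim stands 11 mm above the counter; its neighbours' centres are about 90 mm or more away.
- choc_bar_center (a point): Dark brown chocolate bar with two round black discs on top: 58 mm long (its x), 34 mm wide (its y), 34 mm tall, firm, about 80 g. The point is its centre, 17 mm above its underside; z up. It goes into the white box. At the start it lies flat, top up, on the grey metal stock tray, turned up to about 0.5 rad,, whose floor is 3 mm thick and whose rim stands 11 mm above the counter; its neighbours' centres are about 90 mm or more away.
- marble_center (a point): Cream-white marbled square with brown wavy stripes on top: 44 x 44 mm square, 34 mm tall, firm, about 80 g, sides along its x and y axes. The point is its centre, 17 mm above its underside; z up. It goes into the brown box. At the start it lies flat, top up, on the grey metal stock tray, turned up to about 0.5 rad,, whose floor is 3 mm thick and whose rim stands 11 mm above the counter; its neighbours' centres are about 90 mm or more away.
- biscuit_center (a point): Round golden sandwich biscuit with a green spot in the middle of its top: 46 mm in diameter, 34 mm tall, firm, about 80 g, standing on its flat face. The point is its centre, 17 mm above its underside; z up. It goes into the brown box. At the start it lies flat, top up, on the grey metal stock tray, turned up to about 0.5 rad,, whose floor is 3 mm thick and whose rim stands 11 mm above the counter; its neighbours' centres are about 90 mm or more away.
- brittle_center (a point): Orange-brown nut bar covered with pale nuts: 58 mm long (its x), 34 mm wide (its y), 34 mm tall, firm, about 80 g. The point is its centre, 17 mm above its underside; z up. Not ordered: stays where it is. At the start it lies flat, top up, on the grey metal stock tray, turned up to about 0.5 rad,, whose floor is 3 mm thick and whose rim stands 11 mm above the counter; its neighbours' centres are about 90 mm or more away.
- raspberry_center (a point): Red raspberry square with a cream band and a few pale crumbs: 44 x 44 mm square, 34 mm tall, firm, about 80 g, sides along its x and y axes. The point is its centre, 17 mm above its underside; z up. Not ordered: stays where it is. At the start it lies flat, top up, on the grey metal stock tray, turned up to about 0.5 rad,, whose floor is 3 mm thick and whose rim stands 11 mm above the counter; its neighbours' centres are about 90 mm or more away.
- white_box: White open cardboard gift box, fixed to the counter: 169 mm long (its x), 102 mm wide (its y), walls 22 mm high and 3 mm thick, floor 3 mm thick. One 3 mm divider across the middle makes two equal compartments, each 80 mm (x) by 96 mm (y) inside and open above; their centres lie 41.5 mm either side of the box's centre along its x axis. Origin: centre of the underside, on the counter. The long axis points away from the robot, turned up to 0.35 rad.
- brown_box: Brown open cardboard gift box, fixed to the counter: 169 mm long (its x), 102 mm wide (its y), walls 22 mm high and 3 mm thick, floor 3 mm thick. One 3 mm divider across the middle makes two equal compartments, each 80 mm (x) by 96 mm (y) inside and open above; their centres lie 41.5 mm either side of the box's centre along its x axis. Origin: centre of the underside, on the counter. The long axis points away from the robot, turned up to 0.35 rad.
- jar_center (a point): Olive-green round jar with a steel lid, 62 mm in diameter, 70 mm tall, loose on the counter; the point is its centre, 35 mm up. Leave alone.
- tin_center (a point): Blue square tin with a brass-coloured lid, 61 x 61 mm, 58 mm tall, loose on the counter; the point is its centre, 29 mm up. Leave alone.
There are look-alikes about, which are no part of the job. Of the things that look like the brown_box, take the one that is farthest to the robot's right at the start. What is shaped like the part that bears choc_bar_center but turquoise is not meant.

How it is judged:
At the end, for the whole second after the job is handed in: Green square and chocolate bar in separate compartments of the white box, marbled square and biscuit likewise in the brown: centre between the walls, within 5 mm of resting height, tilt under 0.12 rad, at rest, released. Nut bar, raspberry square, jar and tin within 20 mm of their starts (((x of pistachio_center in the frame of white_box between 0.012 and 0.078 m and y of pistachio_center in the frame of white_box between -0.04 and 0.04 m and z of pistachio_center in the frame of white_box between 0.015 and 0.025 m and x of choc_bar_center in the frame of white_box between -0.078 and -0.012 m and y of choc_bar_center in the frame of white_box between -0.04 and 0.04 m and z of choc_bar_center in the frame of white_box between 0.015 and 0.025 m) or (x of pistachio_center in the frame of white_box between -0.078 and -0.012 m and y of pistachio_center in the frame of white_box between -0.04 and 0.04 m and z of pistachio_center in the frame of white_box between 0.015 and 0.025 m and x of choc_bar_center in the frame of white_box between 0.012 and 0.078 m and y of choc_bar_center in the frame of white_box between -0.04 and 0.04 m and z of choc_bar_center in the frame of white_box between 0.015 and 0.025 m)) and ((x of marble_center in the frame of brown_box between 0.012 and 0.078 m and y of marble_center in the frame of brown_box between -0.04 and 0.04 m and z of marble_center in the frame of brown_box between 0.015 and 0.025 m and x of biscuit_center in the frame of brown_box between -0.078 and -0.012 m and y of biscuit_center in the frame of brown_box between -0.04 and 0.04 m and z of biscuit_center in the frame of brown_box between 0.015 and 0.025 m) or (x of marble_center in the frame of brown_box between -0.078 and -0.012 m and y of marble_center in the frame of brown_box between -0.04 and 0.04 m and z of marble_center in the frame of brown_box between 0.015 and 0.025 m and x of biscuit_center in the frame of brown_box between 0.012 and 0.078 m and y of biscuit_center in the frame of brown_box between -0.04 and 0.04 m and z of biscuit_center in the frame of brown_box between 0.015 and 0.025 m)) and angle between each of pistachio_center, choc_bar_center, marble_center, biscuit_center's own z axis and vertical below 0.12 rad and linear speed of each of pistachio, choc_bar, marble, biscuit below 0.02 m/s and distance of each of brittle_center, raspberry_center, jar_center, tin_center from where it was at the start of the episode below 0.02 m); the robot touches nothing.
It fails at once if a sweet that was not ordered, the jar or the tin is moved by more than 20 mm (distance of any of brittle_center, raspberry_center, jar_center, tin_center from where it was at the start of the episode above 0.02 m).
It also fails if it takes over 106 s, if anything falls off the work surface, if the arm or the gripper's body presses on something with over 40 N, if the wrist force passes 120 N, or if a joint passes its speed limit or range.

## Working session

There is one attempt and no reset: what is moved stays moved. The work goes in short steps, Python scripts to look and compute and a tool call to move; the robot and the scene stay as the last step left them, time stands still between calls to the robot, and variables do not carry over. Pictures are saved under pics/ and viewed, and the job is handed in when it is done.

Besides the shell and the picture viewer there is one more tool, called in YAML: its name, and indented under it one key for each argument. jog_arm: Moves the arm, as the interface text tells. Its arguments: {"type":"object","properties":{"series":{"type":"array","items":{"type":"object","properties":{"x":{"type":"number"},"y":{"type":"number"},"z":{"type":"number"},"rx":{"type":"number"},"ry":{"type":"number"},"rz":{"type":"number"}}}},"claw":{"type":"number"}},"required":["series"]}

```bash
mkdir -p pics; ls
python3 - <<'E'
from bench import robot,cams
import cv2,pickle
o=robot.get_obs();print(o)
for n in("top","side"):
    s=cams.snapshot(n);pickle.dump(s,open(n+".pkl","wb"))
    cv2.imwrite(f"pics/{n}0.png",s["img"][:,:,::-1]);print({k:v for k,v in s.items() if k!="img"})
E
```

```text
pics
{'time': 0.0, 'joint_positions': array([-1.21509602e+00,  8.79512173e-02,  1.37223557e+00, -2.02536987e-05,
        1.68360312e+00, -1.03146122e-01]), 'qvel': array([ 0.00065044, -0.00171409,  0.0002812 ,  0.00151823,  0.00063945,
       -0.00012426]), 'joint_torque': array([-1.63345503e-04, -3.40186858e+01, -3.02426291e+01,  7.17604277e-02,
        3.29782872e-02, -1.73851477e-04]), 'tool_pos': array([ 0.24337784, -0.49261062,  0.20431574]), 'ee_rot': array([-3.14138644e+00,  2.18764704e-03, -1.11195193e+00]), 'wrist_force': array([ 0.77933553, -0.30390584, -1.00263332]), 'wrist_torque': array([-0.01037374, -0.04179683, -0.00677868]), 'width': 0.0938470120316316}
{'mtx': array([[421.38628717,   0.        , 322.11477637],
       [  0.        , 421.38628717, 201.22376597],
       [  0.        ,   0.        ,   1.        ]]), 'k1': -0.05624654291296453, 'origin': array([0.41799864, 0.01392092, 1.03399835]), 'attitude': array([-3.00451149, -0.00391571, -1.55462333]), 'shot': 1}
{'mtx': array([[430.29846085,   0.        , 314.1729437 ],
       [  0.        , 430.29846085, 198.70824855],
       [  0.        ,   0.        ,   1.        ]]), 'k1': 0.04125471023360679, 'origin': array([0.44883831, 0.75686025, 0.70096511]), 'attitude': array([-2.27572093, -0.01490254, -3.027409  ]), 'shot': 2}
```

View pics/top0.png

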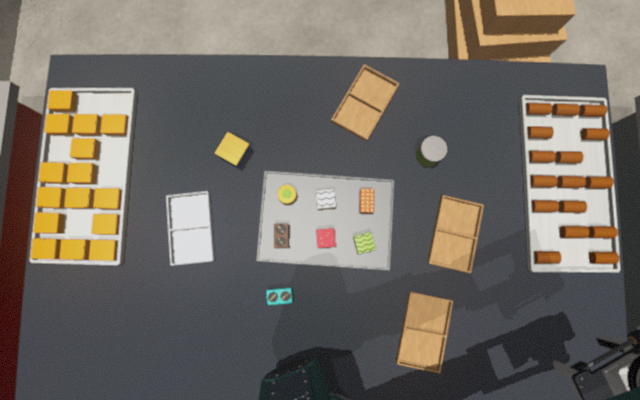

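View pics/side0.png

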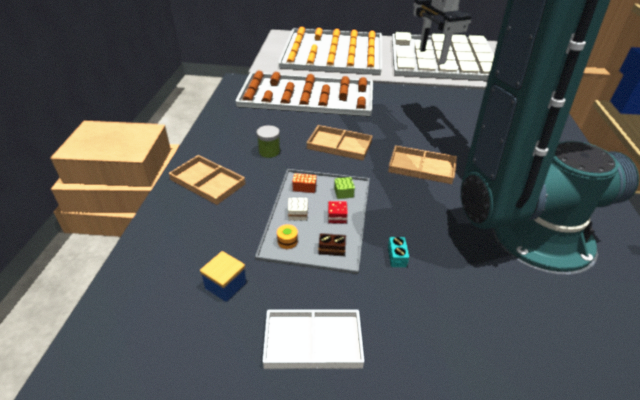

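```bash
cat > h.py <<'E'
import numpy as np,cv2,pickle
from scipy.spatial.transform import Rotation as Ro
def p2w(s,uv,z):
    uv=np.array(uv,float).reshape(-1,1,2)
    r=cv2.undistortPoints(uv,s["mtx"],np.array([s["k1"],0,0,0.])).reshape(-1,2)
    d=np.c_[r,np.ones(len(r))]@Ro.from_euler("xyz",s["attitude"]).as_matrix().T
    o=s["origin"];t=(z-o[2])/d[:,2]
    return (o+t[:,None]*d)[:,:2]
def w2p(s,P):
    R=Ro.from_euler("xyz",s["attitude"]).as_matrix()
    return cv2.projectPoints(np.atleast_2d(np.array(P,float)),cv2.Rodrigues(R.T)[0],-R.T@s["origin"],s["mtx"],np.array([s["k1"],0,0,0.]))[0].reshape(-1,2)
E
python3 - <<'E'
from h import *
from bench import cams
s=cams.snapshot("top");pickle.dump(s,open("top.pkl","wb"))
q=cams.snapshot("side")
for n in "pistachio_center choc_bar_center marble_center biscuit_center brittle_center raspberry_center white_box brown_box jar_center tin_center".split():
    for nm,sh in(("top",s),("side",q)):
      for d in cams.look_for(n,sh):
        b=np.array(d["bbox"]);c=b[:2]+b[2:]/2
        print(nm,n,b.round(1),round(d["p"],2),p2w(sh,c,0.02 if 'sweet' else 0).round(3))
im=s["img"][:,:,::-1]
cv2.imwrite("pics/z1.png",cv2.resize(im[160:310,150:350],None,fx=4,fy=4,interpolation=cv2.INTER_CUBIC))
cv2.imwrite("pics/z2.png",cv2.resize(im[160:310,310:500],None,fx=4,fy=4,interpolation=cv2.INTER_CUBIC))
E
```

```text
top pistachio_center [352.4 232.6  25.5  20.4] 0.81 [[ 0.459 -0.093]]
side pistachio_center [334.1 180.4  19.5  18.8] 0.93 [[ 0.46  -0.084]]
side pistachio_center [203.3 250.7  43.7  50.5] 0.17 [[0.68  0.221]]
top choc_bar_center [273.1 224.3  13.2  25.8] 0.94 [[0.469 0.113]]
top choc_bar_center [266.7 285.1  28.3  21.2] 0.82 [[0.331 0.106]]
top choc_bar_center [315.2 231.1  22.1  18.6] 0.71 [[0.463 0.001]]
top choc_bar_center [314.9 189.9  22.1  20.3] 0.21 [[0.561 0.003]]
side choc_bar_center [321.9 234.3  24.4  20.2] 0.86 [[0.47  0.107]]
side choc_bar_center [388.  236.6  17.5  29.7] 0.58 [[0.335 0.11 ]]
side choc_bar_center [328.  198.   20.3  24.8] 0.34 [[ 0.469 -0.005]]
top marble_center [316.3 191.1  20.5  22.2] 0.68 [[0.556 0.001]]
side marble_center [290.7 200.6  16.3  20. ] 0.82 [[0.561 0.008]]
top biscuit_center [280.2 185.3  16.6  15.4] 0.87 [[0.577 0.094]]
side biscuit_center [277.8 223.3  19.9  24.2] 0.66 [[0.574 0.093]]
top brittle_center [359.3 189.5  15.7  26.3] 0.54 [[ 0.556 -0.097]]
side brittle_center [292.1 169.7  25.   24.8] 0.69 [[ 0.562 -0.102]]
top raspberry_c
[... 244 characters left out ...]

top brown_box [425.4 196.8  56.6  76.4] 0.91 [[ 0.481 -0.307]]
top brown_box [332.5  65.4  65.9  74.1] 0.89 [[ 0.811 -0.093]]
top brown_box [398.1 291.7  56.2  79. ] 0.82 [[ 0.253 -0.238]]
side brown_box [308.8 124.7  63.1  31.2] 0.96 [[ 0.484 -0.31 ]]
side brown_box [171.4 154.8  75.4  49.6] 0.63 [[ 0.805 -0.079]]
side brown_box [389.6 147.5  68.2  37.6] 0.61 [[ 0.253 -0.212]]
top jar_center [416.1 137.4  27.6  30. ] 0.67 [[ 0.685 -0.253]]
side jar_center [255.4 124.4  24.4  33.3] 0.92 [[ 0.693 -0.277]]
top tin_center [217.9 135.5  33.9  35.9] 0.62 [[0.674 0.23 ]]
side tin_center [202.5 252.5  45.6  48.7] 0.65 [[0.679 0.223]]
side tin_center [332.8 178.9  21.6  20.4] 0.58 [[ 0.461 -0.086]]
```

View pics/z1.png

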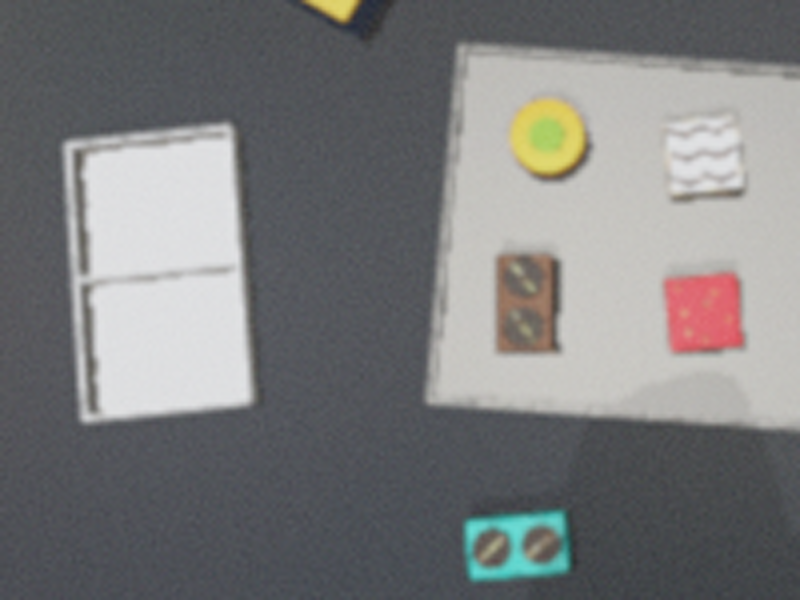

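View pics/z2.png

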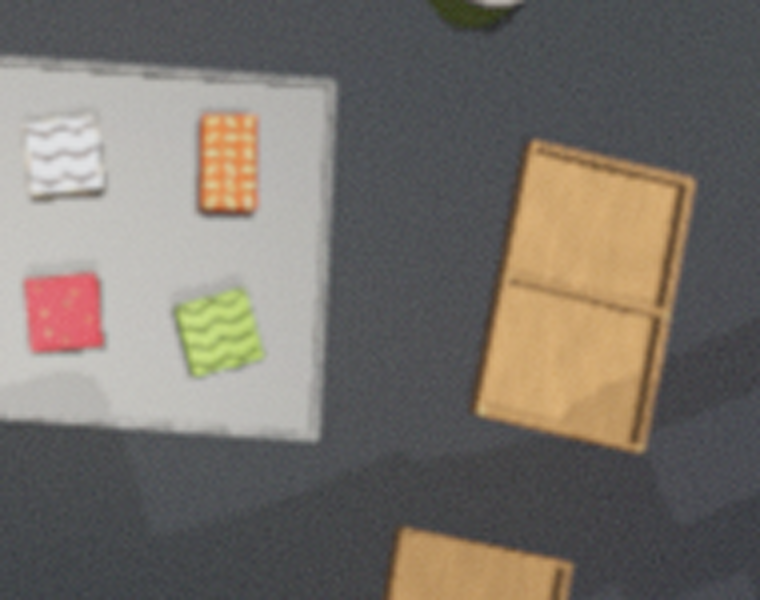

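```bash
cat > m.py <<'E'
from h import *
s=pickle.load(open("top.pkl","rb"));q=pickle.load(open("side.pkl","rb"))
def crop(pts,off):return (np.array(pts,float)+.5)/4-.5+np.array(off)
A=(150,160);B=(310,160)
T={"white":([(63,142),(234,124),(256,403),(82,424)],A,.022,(.169,.102)),
"brown":([(532,140),(694,178),(645,453),(475,413)],B,.022,(.169,.102)),
"choc":([(497,254),(552,254),(552,351),(497,351)],A,.037,(.058,.034)),
"marble":([(665,120),(740,115),(745,190),(670,195)],A,.037,(.044,.044)),
"pist":([(175,303),(243,290),(264,355),(195,377)],B,.037,(.044,.044)),
"bisc":([(511,101),(585,101),(585,175),(511,175)],A,.037,(.046,.046))}
M={}
for n,(p,off,z,dim) in T.items():
    w=p2w(s,crop(p,off),z)  # TL TR BR BL
    c=w.mean(0);ax=(w[0]+w[1]-w[2]-w[3])/2;ay=(w[0]+w[3]-w[1]-w[2])/2
    L=np.linalg.norm(ax),np.linalg.norm(ay)
    yx=np.arctan2(ax[1],ax[0]);yy=np.arctan2(-ay[0],ay[1])
    yaw=(yx*dim[0]+yy*dim[1])/(sum(dim)) if n!="bisc" else 0
    M[n]=(c,yaw,dim,z);print(n,c.round(4),"yaw",round(yaw,3),round(yx,3),round(yy,3),"size",np.round(L,4))
E
python3 - <<'E'
from m import *
for nm,sh,sub in(("top",s,(slice(160,310),slice(150,500))),("side",q,(slice(110,370),slice(240,480)))):
    f=2 if nm=="top" else 2.5
    f=2.2
    im=cv2.resize(sh["img"][:,:,::-1][sub],None,fx=f,fy=f,interpolation=cv2.INTER_CUBIC)
    for n,(c,yaw,dim,z) in M.items():
        R=np.array([[np.cos(yaw),-np.sin(yaw)],[np.sin(yaw),np.cos(yaw)]])
        for zz,col in((z,(255,0,255)),(.003 if z>.03 else 0,(255,255,0))):
            P=[np.r_[c+R@(np.array(k)*dim/2),zz] for k in((1,1),(1,-1),(-1,-1),(-1,1))]
            u=(w2p(sh,P)-[sub[1].start,sub[0].start]+.5)*f-.5
            cv2.polylines(im,[np.int32(u.round())],True,col,1)
    cv2.imwrite(f"pics/ov_{nm}.png",im)
E
```

```text
white [0.4881 0.3321] yaw 0.131 0.13 0.131 size [0.1707 0.1055]
brown [ 0.4849 -0.3136] yaw -0.216 -0.217 -0.216 size [0.1701 0.1034]
choc [0.4729 0.1087] yaw 0.024 0.029 0.017 size [0.0573 0.0325]
marble [0.5627 0.0034] yaw 0.082 0.081 0.084 size [0.0454 0.0449]
pist [ 0.4591 -0.0892] yaw 0.278 0.293 0.263 size [0.0425 0.0419]
bisc [0.5714 0.0975] yaw 0 0.028 0.017 size [0.0448 0.0443]
```

View pics/ov_top.png

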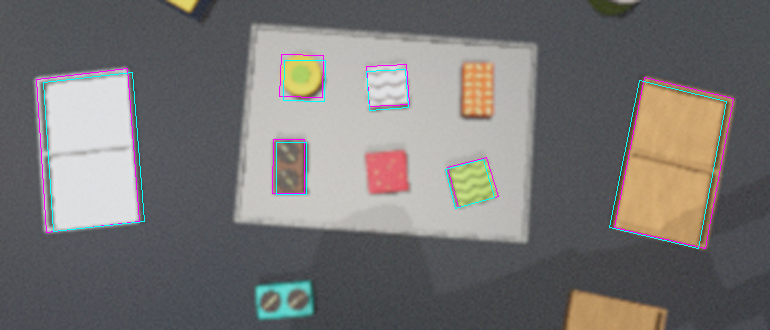

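View pics/ov_side.png

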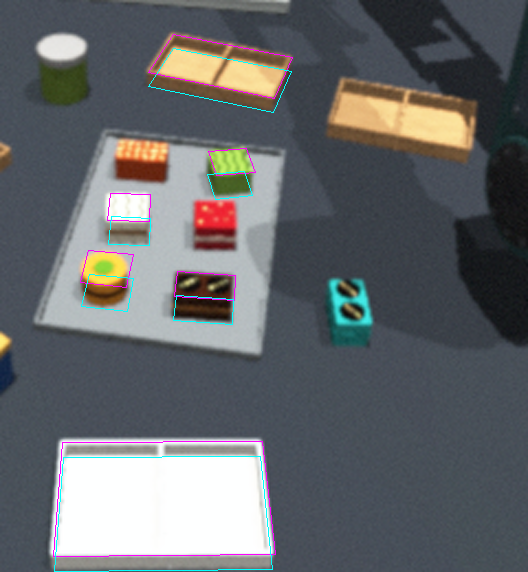

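Brown boxes sit at (457,234), (365,102) and (426,332). The first is farthest right (y≈-0.31) and is the one I want. The dark brown bar is at (280,237), and the turquoise look-alike at (279,296) is excluded. The crops confirm both choices, and the overlays fit in both cameras to about 2–3 mm.

```bash
cat > go.py <<'E'
import sys,numpy as np
from scipy.spatial.transform import Rotation as Ro
from bench import robot
def go(x,y,z,yaw):
    o=robot.get_obs();R=Ro.from_euler("xyz",o["ee_rot"]);T=Ro.from_euler("xyz",[np.pi,0,yaw])
    d=np.array([x,y,z])-o["tool_pos"]
    print("t",round(o["time"],2),"pos",o["tool_pos"].round(4),"rot",o["ee_rot"].round(3),"w",round(o["width"],4),"F",o["wrist_force"].round(1))
    print("rotvec deg",np.degrees((R.inv()*T).as_rotvec()).round(2),"| shift mm now-frame",(1000*R.inv().apply(d)).round(1),"| after-turn frame",(1000*T.inv().apply(d)).round(1))
go(*map(float,sys.argv[1:5]))
E
python3 go.py .459 -.089 .12 -1.293
```

```text
t 1.2 pos [ 0.2436 -0.4931  0.2055] rot [-3.142 -0.    -1.112] w 0.0943 F [-0.1  0.1  0. ]
rotvec deg [-0.000e+00 -1.000e-02  1.037e+01] | shift mm now-frame [-267.  -372.1   85.5] | after-turn frame [-329.6 -318.    85.5]
```

jog_arm:
  claw: 0.7
  series:
    - {"rz": 5.2}
    - {"rz": 5.2}
    - {"x": -0.027, "y": -0.026}
    - {"x": -0.027, "y": -0.026}
    - {"x": -0.027, "y": -0.026}
    - {"x": -0.027, "y": -0.026}
    - {"x": -0.027, "y": -0.026}
    - {"x": -0.027, "y": -0.026}
    - {"x": -0.027, "y": -0.026, "z": 0.02}
    - {"x": -0.027, "y": -0.026, "z": 0.02}
    - {"x": -0.027, "y": -0.026, "z": 0.02}
    - {"x": -0.027, "y": -0.026, "z": 0.02}

```text
invalid input
```

```bash
python3 go.py .459 -.089 .12 -1.293
```

```text
t 1.2 pos [ 0.2436 -0.4931  0.2055] rot [-3.142 -0.    -1.112] w 0.0943 F [-0.1  0.1  0. ]
rotvec deg [-0.000e+00 -1.000e-02  1.037e+01] | shift mm now-frame [-267.  -372.1   85.5] | after-turn frame [-329.6 -318.    85.5]
```

jog_arm:
  claw: 0.7
  series:
    - {"x": 0, "y": 0, "z": 0, "rx": 0, "ry": 0, "rz": 5.2}
    - {"x": 0, "y": 0, "z": 0, "rx": 0, "ry": 0, "rz": 5.2}

```text
time: 1.37
tool_pos: [0.2436, -0.4931, 0.2055]
ee_rot: [-3.142, -0.0, -1.299]
wrist_force: [0.4, 0.3, -0.2]
width: 0.084
```

All keys are needed.

jog_arm:
  series:
    - {"x": -0.03, "y": -0.029, "z": 0, "rx": 0, "ry": 0, "rz": 0}
    - {"x": -0.03, "y": -0.029, "z": 0, "rx": 0, "ry": 0, "rz": 0}
    - {"x": -0.03, "y": -0.029, "z": 0, "rx": 0, "ry": 0, "rz": 0}
    - {"x": -0.03, "y": -0.029, "z": 0, "rx": 0, "ry": 0, "rz": 0}
    - {"x": -0.03, "y": -0.029, "z": 0, "rx": 0, "ry": 0, "rz": 0}
    - {"x": -0.03, "y": -0.029, "z": 0, "rx": 0, "ry": 0, "rz": 0}
    - {"x": -0.03, "y": -0.029, "z": 0, "rx": 0, "ry": 0, "rz": 0}
    - {"x": -0.028, "y": -0.027, "z": 0.015, "rx": 0, "ry": 0, "rz": 0}
    - {"x": -0.028, "y": -0.027, "z": 0.015, "rx": 0, "ry": 0, "rz": 0}
    - {"x": -0.028, "y": -0.027, "z": 0.015, "rx": 0, "ry": 0, "rz": 0}
    - {"x": -0.028, "y": -0.027, "z": 0.015, "rx": 0, "ry": 0, "rz": 0}
    - {"x": 0, "y": 0, "z": 0.01, "rx": 0, "ry": 0, "rz": 0}

```text
time: 2.37
tool_pos: [0.464, -0.0979, 0.1378]
ee_rot: [-3.131, -0.008, -1.313]
wrist_force: [0.1, 1.5, 0.2]
width: 0.066
```

```bash
python3 go.py .459 -.089 .007 -1.293
```

```text
t 2.37 pos [ 0.464  -0.0979  0.1378] rot [-3.131 -0.008 -1.313] w 0.066 F [0.1 1.5 0.2]
rotvec deg [-0.63 -0.46 -1.13] | shift mm now-frame [-10.9   4.  130.7] | after-turn frame [ -9.9   2.4 130.8]
```

jog_arm:
  series:
    - {"x": -0.01, "y": 0.0025, "z": 0, "rx": -0.6, "ry": -0.5, "rz": -1.1}
    - {"x": 0, "y": 0, "z": 0.025, "rx": 0, "ry": 0, "rz": 0}
    - {"x": 0, "y": 0, "z": 0.025, "rx": 0, "ry": 0, "rz": 0}
    - {"x": 0, "y": 0, "z": 0.02, "rx": 0, "ry": 0, "rz": 0}
    - {"x": 0, "y": 0, "z": 0, "rx": 0, "ry": 0, "rz": 0}

```text
time: 2.78
tool_pos: [0.4575, -0.087, 0.0664]
ee_rot: [3.14, 0.002, -1.285]
wrist_force: [-0.6, 0.6, -0.4]
width: 0.0658
```

```bash
python3 go.py .459 -.089 .008 -1.293
```

```text
t 2.78 pos [ 0.4575 -0.087   0.0664] rot [ 3.140e+00  2.000e-03 -1.285e+00] w 0.0658 F [-0.6  0.6 -0.4]
rotvec deg [0.11 0.1  0.44] | shift mm now-frame [ 2.5 -0.9 58.4] | after-turn frame [ 2.4 -0.8 58.4]
```

jog_arm:
  series:
    - {"x": 0.0025, "y": -0.001, "z": 0.015, "rx": 0, "ry": 0, "rz": 0.4}
    - {"x": 0, "y": 0, "z": 0.015, "rx": 0, "ry": 0, "rz": 0}
    - {"x": 0, "y": 0, "z": 0.015, "rx": 0, "ry": 0, "rz": 0}
    - {"x": 0, "y": 0, "z": 0.012, "rx": 0, "ry": 0, "rz": 0}
    - {"x": 0, "y": 0, "z": 0, "rx": 0, "ry": 0, "rz": 0}

```text
time: 3.2
tool_pos: [0.4608, -0.0941, 0.015]
ee_rot: [-3.138, -0.002, -1.298]
wrist_force: [-0.5, 0.1, 1.2]
width: 0.0661
```

```bash
python3 go.py .459 -.089 .008 -1.293
python3 - <<'E'
from h import *
from bench import cams
q=cams.snapshot("side");cv2.imwrite("pics/g1.png",cv2.resize(q["img"][:,:,::-1][60:280,250:500],None,fx=2.5,fy=2.5,interpolation=cv2.INTER_CUBIC))
E
```

```text
t 3.2 pos [ 0.4608 -0.0941  0.015 ] rot [-3.138e+00 -2.000e-03 -1.298e+00] w 0.0661 F [-0.5  0.1  1.2]
rotvec deg [-0.19 -0.13 -0.26] | shift mm now-frame [-5.4  0.4  7. ] | after-turn frame [-5.4  0.3  7. ]
```

View pics/g1.png

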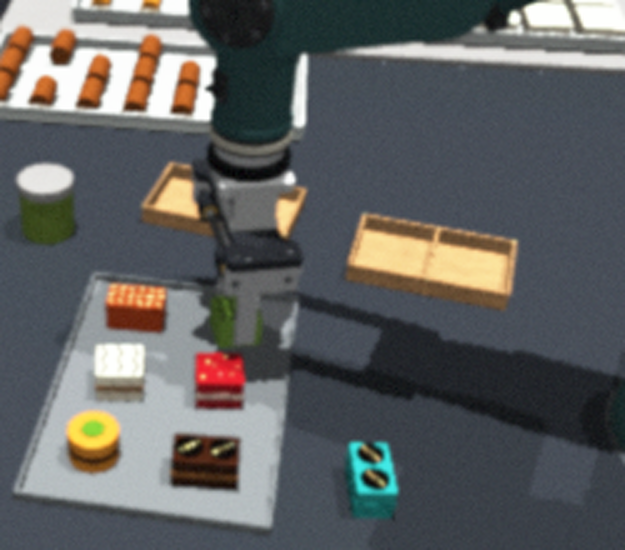

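jog_arm:
  series:
    - {"x": -0.004, "y": 0, "z": 0.006, "rx": 0, "ry": 0, "rz": 0}
    - {"x": 0, "y": 0, "z": 0, "rx": 0, "ry": 0, "rz": 0}

```text
time: 3.42
tool_pos: [0.4623, -0.0919, 0.0132]
ee_rot: [-3.133, -0.006, -1.299]
wrist_force: [-0.2, 1.0, 0.4]
width: 0.0656
```

```bash
python3 go.py .459 -.089 .008 -1.293
```

```text
t 3.42 pos [ 0.4623 -0.0919  0.0132] rot [-3.133 -0.006 -1.299] w 0.0656 F [-0.2  1.   0.4]
rotvec deg [-0.51 -0.34 -0.37] | shift mm now-frame [-3.7  2.4  5.2] | after-turn frame [-3.7  2.4  5.2]
```

jog_arm:
  series:
    - {"x": -0.004, "y": 0.003, "z": 0.005, "rx": -0.5, "ry": -0.3, "rz": -0.4}
    - {"x": 0, "y": 0, "z": 0.002, "rx": 0, "ry": 0, "rz": 0}

```text
time: 3.58
tool_pos: [0.4598, -0.0893, 0.0084]
ee_rot: [-3.138, -0.003, -1.292]
wrist_force: [-0.1, 0.5, -0.8]
width: 0.0657
```

```bash
python3 go.py .459 -.089 .008 -1.293
```

```text
t 3.58 pos [ 0.4598 -0.0893  0.0084] rot [-3.138e+00 -3.000e-03 -1.292e+00] w 0.0657 F [-0.1  0.5 -0.8]
rotvec deg [-0.2  -0.17  0.06] | shift mm now-frame [-0.5  0.7  0.4] | after-turn frame [-0.5  0.7  0.4]
```

jog_arm:
  claw: 0.2
  series:
    - {"x": 0, "y": 0, "z": 0, "rx": 0, "ry": 0, "rz": 0}
    - {"x": 0, "y": 0, "z": 0, "rx": 0, "ry": 0, "rz": 0}
    - {"x": 0, "y": 0, "z": 0, "rx": 0, "ry": 0, "rz": 0}
    - {"x": 0, "y": 0, "z": 0, "rx": 0, "ry": 0, "rz": 0}
    - {"x": 0, "y": 0, "z": 0, "rx": 0, "ry": 0, "rz": 0}

```text
time: 4.0
tool_pos: [0.4603, -0.0893, 0.0092]
ee_rot: [-3.137, -0.004, -1.291]
wrist_force: [-0.4, 0.3, -0.3]
width: 0.0439
```

```bash
python3 go.py .5292 .3375 .11 -1.44
```

```text
t 4.0 pos [ 0.4603 -0.0893  0.0092] rot [-3.137 -0.004 -1.291] w 0.0439 F [-0.4  0.3 -0.3]
rotvec deg [-0.27 -0.21  8.54] | shift mm now-frame [-390.7 -184.5 -101.5] | after-turn frame [-414.1 -123.9 -100.8]
```

jog_arm:
  series:
    - {"x": 0, "y": 0, "z": -0.02, "rx": 0, "ry": 0, "rz": 0}
    - {"x": 0, "y": 0, "z": -0.02, "rx": 0, "ry": 0, "rz": 0}
    - {"x": 0, "y": 0, "z": -0.02, "rx": 0, "ry": 0, "rz": 0}
    - {"x": 0, "y": 0, "z": -0.02, "rx": 0, "ry": 0, "rz": 4.2}
    - {"x": 0, "y": 0, "z": -0.02, "rx": 0, "ry": 0, "rz": 4.2}
    - {"x": -0.03, "y": -0.009, "z": 0, "rx": 0, "ry": 0, "rz": 0}
    - {"x": -0.03, "y": -0.009, "z": 0, "rx": 0, "ry": 0, "rz": 0}
    - {"x": -0.03, "y": -0.009, "z": 0, "rx": 0, "ry": 0, "rz": 0}
    - {"x": -0.03, "y": -0.009, "z": 0, "rx": 0, "ry": 0, "rz": 0}
    - {"x": -0.03, "y": -0.009, "z": 0, "rx": 0, "ry": 0, "rz": 0}
    - {"x": -0.03, "y": -0.009, "z": 0, "rx": 0, "ry": 0, "rz": 0}
    - {"x": -0.03, "y": -0.009, "z": 0, "rx": 0, "ry": 0, "rz": 0}

```text
time: 5.0
tool_pos: [0.4956, 0.1304, 0.1111]
ee_rot: [3.141, -0.002, -1.459]
wrist_force: [-0.8, -0.9, -1.3]
width: 0.0439
```

```bash
python3 go.py .5292 .3375 .11 -1.44
```

```text
t 5.0 pos [0.4956 0.1304 0.1111] rot [ 3.141e+00 -2.000e-03 -1.459e+00] w 0.0439 F [-0.8 -0.9 -1.3]
rotvec deg [ 0.04 -0.13 -1.1 ] | shift mm now-frame [-202.1  -56.5    0.6] | after-turn frame [-201.   -60.4    1.1]
```

jog_arm:
  series:
    - {"x": -0.03, "y": -0.009, "z": 0, "rx": 0, "ry": 0, "rz": -1.1}
    - {"x": -0.03, "y": -0.009, "z": 0, "rx": 0, "ry": 0, "rz": 0}
    - {"x": -0.03, "y": -0.009, "z": 0, "rx": 0, "ry": 0, "rz": 0}
    - {"x": -0.03, "y": -0.009, "z": 0, "rx": 0, "ry": 0, "rz": 0}
    - {"x": -0.03, "y": -0.009, "z": 0, "rx": 0, "ry": 0, "rz": 0}
    - {"x": -0.025, "y": -0.008, "z": 0, "rx": 0, "ry": 0, "rz": 0}
    - {"x": -0.01, "y": -0.003, "z": 0, "rx": 0, "ry": 0, "rz": 0}
    - {"x": 0, "y": 0, "z": 0, "rx": 0, "ry": 0, "rz": 0}

```text
time: 5.67
tool_pos: [0.5249, 0.3366, 0.106]
ee_rot: [3.135, -0.002, -1.431]
wrist_force: [-0.4, 0.5, -0.3]
width: 0.0435
```

```bash
python3 go.py .5292 .3375 .04 -1.44
```

```text
t 5.67 pos [0.5249 0.3366 0.106 ] rot [ 3.135e+00 -2.000e-03 -1.431e+00] w 0.0435 F [-0.4  0.5 -0.3]
rotvec deg [ 0.4  -0.11  0.5 ] | shift mm now-frame [-0.4 -4.8 66. ] | after-turn frame [-0.3 -4.4 66. ]
```

jog_arm:
  series:
    - {"x": 0, "y": -0.0045, "z": 0.015, "rx": 0.4, "ry": 0, "rz": 0.5}
    - {"x": 0, "y": 0, "z": 0.02, "rx": 0, "ry": 0, "rz": 0}
    - {"x": 0, "y": 0, "z": 0.02, "rx": 0, "ry": 0, "rz": 0}
    - {"x": 0, "y": 0, "z": 0.01, "rx": 0, "ry": 0, "rz": 0}
    - {"x": 0, "y": 0, "z": 0, "rx": 0, "ry": 0, "rz": 0}

```text
time: 6.08
tool_pos: [0.5299, 0.3323, 0.0395]
ee_rot: [-3.141, -0.006, -1.442]
wrist_force: [-0.3, -1.0, -0.8]
width: 0.0442
```

```bash
python3 go.py .5292 .3375 .0095 -1.44
```

```text
t 6.08 pos [0.5299 0.3323 0.0395] rot [-3.141 -0.006 -1.442] w 0.0442 F [-0.3 -1.  -0.8]
rotvec deg [-0.03 -0.33 -0.1 ] | shift mm now-frame [-5.4  0.1 29.9] | after-turn frame [-5.3  0.  30. ]
```

jog_arm:
  series:
    - {"x": -0.004, "y": 0, "z": 0.01, "rx": 0, "ry": 0, "rz": 0}
    - {"x": 0, "y": 0, "z": 0.01, "rx": 0, "ry": -0.3, "rz": 0}
    - {"x": 0, "y": 0, "z": 0.007, "rx": 0, "ry": 0, "rz": 0}
    - {"x": 0, "y": 0, "z": 0, "rx": 0, "ry": 0, "rz": 0}

```text
time: 6.42
tool_pos: [0.5305, 0.3342, 0.0121]
ee_rot: [-3.139, -0.0, -1.445]
wrist_force: [-0.4, 0.3, -2.3]
width: 0.0438
```

```bash
python3 go.py .5292 .3375 .0095 -1.44
```

```text
t 6.42 pos [0.5305 0.3342 0.0121] rot [-3.139 -0.    -1.445] w 0.0438 F [-0.4  0.3 -2.3]
rotvec deg [-0.13 -0.01 -0.27] | shift mm now-frame [-3.4  0.9  2.6] | after-turn frame [-3.5  0.9  2.6]
```

jog_arm:
  series:
    - {"x": -0.002, "y": 0, "z": 0.003, "rx": 0, "ry": 0, "rz": 0}
    - {"x": 0, "y": 0, "z": 0.001, "rx": 0, "ry": 0, "rz": 0}

```text
time: 6.58
tool_pos: [0.5315, 0.3365, 0.0093]
ee_rot: [-3.137, 0.001, -1.445]
wrist_force: [0.5, 0.4, -1.2]
width: 0.044
```

```bash
python3 go.py .5292 .3375 .0095 -1.44
```

```text
t 6.58 pos [0.5315 0.3365 0.0093] rot [-3.137e+00  1.000e-03 -1.445e+00] w 0.044 F [ 0.5  0.4 -1.2]
rotvec deg [-0.29  0.04 -0.29] | shift mm now-frame [-1.2  2.1 -0.3] | after-turn frame [-1.3  2.1 -0.2]
```

jog_arm:
  series:
    - {"x": 0, "y": 0, "z": 0.002, "rx": 0, "ry": 0, "rz": 0}

```text
time: 6.67
tool_pos: [0.5318, 0.3366, 0.0091]
ee_rot: [-3.136, 0.0, -1.445]
wrist_force: [-4.6, -3.9, 11.4]
width: 0.0437
```

jog_arm:
  claw: 0.57
  series:
    - {"x": 0, "y": 0, "z": 0, "rx": 0, "ry": 0, "rz": 0}
    - {"x": 0, "y": 0, "z": 0, "rx": 0, "ry": 0, "rz": 0}
    - {"x": 0, "y": 0, "z": 0, "rx": 0, "ry": 0, "rz": 0}
    - {"x": 0, "y": 0, "z": -0.015, "rx": 0, "ry": 0, "rz": 0}
    - {"x": 0, "y": 0, "z": -0.02, "rx": 0, "ry": 0, "rz": 0}
    - {"x": 0, "y": 0, "z": -0.02, "rx": 0, "ry": 0, "rz": 0}
    - {"x": 0, "y": 0, "z": -0.02, "rx": 0, "ry": 0, "rz": 0}
    - {"x": 0, "y": 0, "z": -0.02, "rx": 0, "ry": 0, "rz": 0}

```text
time: 7.33
tool_pos: [0.5287, 0.3362, 0.1027]
ee_rot: [3.139, -0.002, -1.444]
wrist_force: [0.7, 0.4, -0.0]
width: 0.0538
```

```bash
python3 go.py .473 .1085 .06 -1.547;python3 - <<'E'
from h import *
from bench import cams
q=cams.snapshot("side");cv2.imwrite("pics/g2.png",cv2.resize(q["img"][:,:,::-1][170:400,200:420],None,fx=2.5,fy=2.5,interpolation=cv2.INTER_CUBIC))
E
```

```text
t 7.33 pos [0.5287 0.3362 0.1027] rot [ 3.139e+00 -2.000e-03 -1.444e+00] w 0.0538 F [ 0.7  0.4 -0. ]
rotvec deg [ 0.12 -0.11  5.91] | shift mm now-frame [218.7  84.   43.3] | after-turn frame [226.3  61.1  42.7]
```

View pics/g2.png

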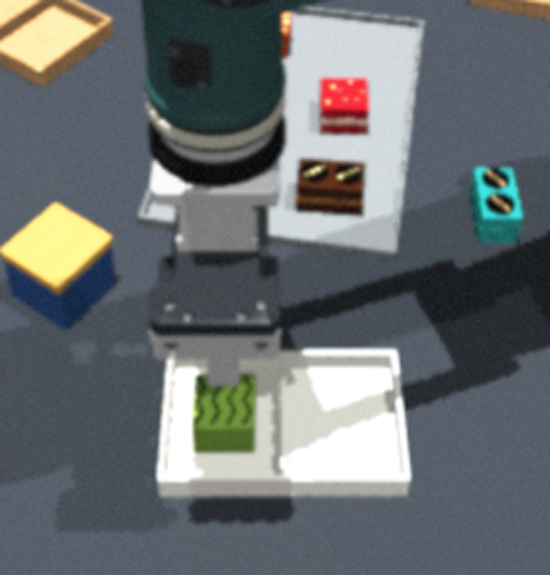

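The pistachio square sits flat in the far compartment (crop 225,415). Next is the chocolate bar.

jog_arm:
  claw: 0.62
  series:
    - {"x": 0, "y": 0, "z": 0, "rx": 0, "ry": 0, "rz": 5.9}
    - {"x": 0.03, "y": 0.0083, "z": 0, "rx": 0, "ry": 0, "rz": 0}
    - {"x": 0.03, "y": 0.0083, "z": 0, "rx": 0, "ry": 0, "rz": 0}
    - {"x": 0.03, "y": 0.0083, "z": 0, "rx": 0, "ry": 0, "rz": 0}
    - {"x": 0.03, "y": 0.0083, "z": 0, "rx": 0, "ry": 0, "rz": 0}
    - {"x": 0.03, "y": 0.0083, "z": 0, "rx": 0, "ry": 0, "rz": 0}
    - {"x": 0.03, "y": 0.0083, "z": 0, "rx": 0, "ry": 0, "rz": 0}
    - {"x": 0.024, "y": 0.006, "z": 0.01, "rx": 0, "ry": 0, "rz": 0}
    - {"x": 0.01, "y": 0.003, "z": 0.01, "rx": 0, "ry": 0, "rz": 0}
    - {"x": 0, "y": 0, "z": 0.01, "rx": 0, "ry": 0, "rz": 0}
    - {"x": 0, "y": 0, "z": 0, "rx": 0, "ry": 0, "rz": 0}

```text
time: 8.3
tool_pos: [0.478, 0.1172, 0.0745]
ee_rot: [-3.122, 0.007, -1.548]
wrist_force: [0.5, 1.6, 0.0]
width: 0.0586
```

```bash
python3 go.py .473 .1085 .0085 -1.547
```

```text
t 8.3 pos [0.478  0.1172 0.0745] rot [-3.122  0.007 -1.548] w 0.0586 F [0.5 1.6 0. ]
rotvec deg [-1.14  0.42 -0.08] | shift mm now-frame [ 9.1  6.5 65.9] | after-turn frame [ 8.6  5.2 66. ]
```

jog_arm:
  series:
    - {"x": 0.008, "y": 0.005, "z": 0, "rx": -1.1, "ry": 0.4, "rz": 0}
    - {"x": 0, "y": 0, "z": 0.014, "rx": 0, "ry": 0, "rz": 0}
    - {"x": 0, "y": 0, "z": 0.014, "rx": 0, "ry": 0, "rz": 0}
    - {"x": 0, "y": 0, "z": 0, "rx": 0, "ry": 0, "rz": 0}

```text
time: 8.63
tool_pos: [0.4742, 0.1107, 0.0462]
ee_rot: [3.141, 0.0, -1.545]
wrist_force: [-0.2, 0.1, -0.2]
width: 0.0584
```

```bash
python3 go.py .473 .1085 .0085 -1.547
```

```text
t 8.63 pos [0.4742 0.1107 0.0462] rot [ 3.141  0.    -1.545] w 0.0584 F [-0.2  0.1 -0.2]
rotvec deg [0.02 0.   0.13] | shift mm now-frame [ 2.2  1.2 37.7] | after-turn frame [ 2.2  1.2 37.7]
```

jog_arm:
  series:
    - {"x": 0.002, "y": 0.001, "z": 0.012, "rx": 0, "ry": 0, "rz": 0}
    - {"x": 0, "y": 0, "z": 0.012, "rx": 0, "ry": 0, "rz": 0}
    - {"x": 0, "y": 0, "z": 0.01, "rx": 0, "ry": 0, "rz": 0}
    - {"x": 0, "y": 0, "z": 0, "rx": 0, "ry": 0, "rz": 0}

```text
time: 8.97
tool_pos: [0.4758, 0.1113, 0.0137]
ee_rot: [-3.14, 0.0, -1.54]
wrist_force: [-0.3, 0.2, -0.5]
width: 0.0581
```

```bash
python3 go.py .473 .1085 .0085 -1.547
```

```text
t 8.97 pos [0.4758 0.1113 0.0137] rot [-3.14  0.   -1.54] w 0.0581 F [-0.3  0.2 -0.5]
rotvec deg [-0.12  0.01  0.42] | shift mm now-frame [2.7 2.9 5.2] | after-turn frame [2.7 2.9 5.2]
```

jog_arm:
  series:
    - {"x": 0.003, "y": 0.003, "z": 0.004, "rx": 0, "ry": 0, "rz": 0.4}
    - {"x": 0, "y": 0, "z": 0.002, "rx": 0, "ry": 0, "rz": 0}
    - {"x": 0, "y": 0, "z": 0, "rx": 0, "ry": 0, "rz": 0}

```text
time: 9.22
tool_pos: [0.4739, 0.1088, 0.0087]
ee_rot: [-3.138, 0.0, -1.546]
wrist_force: [-0.1, -0.1, -0.3]
width: 0.0582
```

jog_arm:
  claw: 0.2
  series:
    - {"x": 0, "y": 0, "z": 0, "rx": 0, "ry": 0, "rz": 0}
    - {"x": 0, "y": 0, "z": 0, "rx": 0, "ry": 0, "rz": 0}
    - {"x": 0, "y": 0, "z": 0, "rx": 0, "ry": 0, "rz": 0}
    - {"x": 0, "y": 0, "z": 0, "rx": 0, "ry": 0, "rz": 0}
    - {"x": 0, "y": 0, "z": 0, "rx": 0, "ry": 0, "rz": 0}

```text
time: 9.63
tool_pos: [0.4753, 0.1089, 0.0107]
ee_rot: [-3.135, 0.0, -1.546]
wrist_force: [-0.1, -0.0, -1.4]
width: 0.0338
```

```bash
python3 go.py .447 .3267 .1 -1.44
```

```text
t 9.63 pos [0.4753 0.1089 0.0107] rot [-3.135  0.    -1.546] w 0.0338 F [-0.1 -0.  -1.4]
rotvec deg [-0.41  0.01 -6.06] | shift mm now-frame [-218.5   22.2  -89.3] | after-turn frame [-219.6   -0.4  -89.3]
```

jog_arm:
  series:
    - {"x": 0, "y": 0, "z": -0.02, "rx": 0, "ry": 0, "rz": 0}
    - {"x": 0, "y": 0, "z": -0.02, "rx": 0, "ry": 0, "rz": 0}
    - {"x": 0, "y": 0, "z": -0.02, "rx": 0, "ry": 0, "rz": 0}
    - {"x": 0, "y": 0, "z": -0.02, "rx": -0.4, "ry": 0, "rz": -6}
    - {"x": -0.03, "y": 0, "z": 0, "rx": 0, "ry": 0, "rz": 0}
    - {"x": -0.03, "y": 0, "z": 0, "rx": 0, "ry": 0, "rz": 0}
    - {"x": -0.03, "y": 0, "z": 0, "rx": 0, "ry": 0, "rz": 0}
    - {"x": -0.03, "y": 0, "z": 0, "rx": 0, "ry": 0, "rz": 0}
    - {"x": -0.03, "y": 0, "z": 0, "rx": 0, "ry": 0, "rz": 0}
    - {"x": -0.03, "y": 0, "z": 0, "rx": 0, "ry": 0, "rz": 0}
    - {"x": -0.02, "y": 0, "z": 0, "rx": 0, "ry": 0, "rz": 0}
    - {"x": 0, "y": 0, "z": 0, "rx": 0, "ry": 0, "rz": 0}

```text
time: 10.63
tool_pos: [0.446, 0.3137, 0.0926]
ee_rot: [3.138, 0.001, -1.443]
wrist_force: [1.0, -0.2, -1.1]
width: 0.0332
```

```bash
python3 go.py .447 .3267 .04 -1.44
```

```text
t 10.63 pos [0.446  0.3137 0.0926] rot [ 3.138e+00  1.000e-03 -1.443e+00] w 0.0332 F [ 1.  -0.2 -1.1]
rotvec deg [ 0.22  0.06 -0.16] | shift mm now-frame [-12.7  -2.9  52.6] | after-turn frame [-12.8  -2.7  52.6]
```

jog_arm:
  series:
    - {"x": -0.012, "y": -0.002, "z": 0, "rx": 0, "ry": 0, "rz": 0}
    - {"x": 0, "y": 0, "z": 0.02, "rx": 0, "ry": 0, "rz": 0}
    - {"x": 0, "y": 0, "z": 0.02, "rx": 0, "ry": 0, "rz": 0}
    - {"x": 0, "y": 0, "z": 0.01, "rx": 0, "ry": 0, "rz": 0}
    - {"x": 0, "y": 0, "z": 0, "rx": 0, "ry": 0, "rz": 0}

```text
time: 11.05
tool_pos: [0.4474, 0.3275, 0.0417]
ee_rot: [3.14, 0.001, -1.442]
wrist_force: [0.4, 0.5, -1.7]
width: 0.0334
```

```bash
python3 go.py .447 .3267 .01 -1.44
```

```text
t 11.05 pos [0.4474 0.3275 0.0417] rot [ 3.140e+00  1.000e-03 -1.442e+00] w 0.0334 F [ 0.4  0.5 -1.7]
rotvec deg [ 0.07  0.07 -0.14] | shift mm now-frame [ 0.7  0.5 31.7] | after-turn frame [ 0.7  0.5 31.7]
```

jog_arm:
  series:
    - {"x": 0, "y": 0, "z": 0.01, "rx": 0, "ry": 0, "rz": 0}
    - {"x": 0, "y": 0, "z": 0.01, "rx": 0, "ry": 0, "rz": 0}
    - {"x": 0, "y": 0, "z": 0.008, "rx": 0, "ry": 0, "rz": 0}
    - {"x": 0, "y": 0, "z": 0.002, "rx": 0, "ry": 0, "rz": 0}

```text
time: 11.38
tool_pos: [0.4491, 0.3267, 0.0109]
ee_rot: [-3.141, 0.002, -1.445]
wrist_force: [-0.1, -0.0, -2.0]
width: 0.0341
```

```bash
python3 go.py .447 .3267 .01 -1.44
```

```text
t 11.38 pos [0.4491 0.3267 0.0109] rot [-3.141e+00  2.000e-03 -1.445e+00] w 0.0341 F [-0.1 -0.  -2. ]
rotvec deg [-0.05  0.11 -0.3 ] | shift mm now-frame [-0.3  2.1  0.9] | after-turn frame [-0.3  2.1  0.9]
```

jog_arm:
  series:
    - {"x": 0, "y": 0, "z": 0.002, "rx": 0, "ry": 0, "rz": 0}
    - {"x": 0, "y": 0, "z": 0.001, "rx": 0, "ry": 0, "rz": 0}

```text
time: 11.55
tool_pos: [0.4497, 0.327, 0.011]
ee_rot: [-3.14, 0.003, -1.446]
wrist_force: [-0.6, 0.7, -1.0]
width: 0.0338
```

jog_arm:
  claw: 0.47
  series:
    - {"x": 0, "y": 0, "z": 0, "rx": 0, "ry": 0, "rz": 0}
    - {"x": 0, "y": 0, "z": 0, "rx": 0, "ry": 0, "rz": 0}
    - {"x": 0, "y": 0, "z": 0, "rx": 0, "ry": 0, "rz": 0}
    - {"x": 0, "y": 0, "z": -0.015, "rx": 0, "ry": 0, "rz": 0}
    - {"x": 0, "y": 0, "z": -0.02, "rx": 0, "ry": 0, "rz": 0}
    - {"x": 0, "y": 0, "z": -0.02, "rx": 0, "ry": 0, "rz": 0}
    - {"x": 0, "y": 0, "z": -0.02, "rx": 0, "ry": 0, "rz": 0}
    - {"x": 0, "y": 0, "z": -0.02, "rx": 0, "ry": 0, "rz": 0}

```text
time: 12.22
tool_pos: [0.4473, 0.3249, 0.1044]
ee_rot: [3.135, -0.001, -1.446]
wrist_force: [-0.3, 0.2, 0.9]
width: 0.0444
```

```bash
python3 go.py .571 .097 .06 -1.571;python3 - <<'E'
from h import *
from bench import cams
q=cams.snapshot("side");cv2.imwrite("pics/g3.png",cv2.resize(q["img"][:,:,::-1][170:400,200:420],None,fx=2.5,fy=2.5,interpolation=cv2.INTER_CUBIC))
E
```

```text
t 12.22 pos [0.4473 0.3249 0.1044] rot [ 3.135e+00 -1.000e-03 -1.446e+00] w 0.0444 F [-0.3  0.2  0.9]
rotvec deg [ 0.36 -0.08  7.14] | shift mm now-frame [241.5 -94.8  44. ] | after-turn frame [ 227.9 -123.8   44.4]
```

View pics/g3.png

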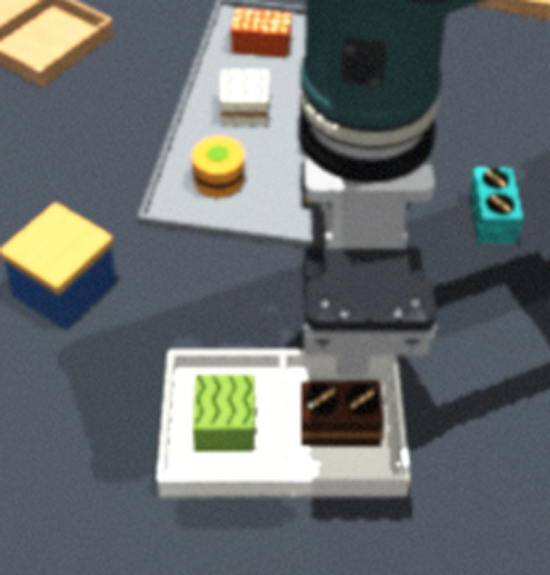

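Both white-box sweets sit flat: pistachio at crop (225,415) and chocolate at (342,412). Next is the biscuit.

jog_arm:
  claw: 0.72
  series:
    - {"x": 0, "y": 0, "z": 0, "rx": 0.3, "ry": 0, "rz": 7.1}
    - {"x": 0.028, "y": -0.015, "z": 0, "rx": 0, "ry": 0, "rz": 0}
    - {"x": 0.028, "y": -0.015, "z": 0, "rx": 0, "ry": 0, "rz": 0}
    - {"x": 0.028, "y": -0.015, "z": 0, "rx": 0, "ry": 0, "rz": 0}
    - {"x": 0.028, "y": -0.015, "z": 0, "rx": 0, "ry": 0, "rz": 0}
    - {"x": 0.028, "y": -0.015, "z": 0, "rx": 0, "ry": 0, "rz": 0}
    - {"x": 0.028, "y": -0.015, "z": 0, "rx": 0, "ry": 0, "rz": 0}
    - {"x": 0.028, "y": -0.015, "z": 0, "rx": 0, "ry": 0, "rz": 0}
    - {"x": 0.018, "y": -0.01, "z": 0.01, "rx": 0, "ry": 0, "rz": 0}
    - {"x": 0.008, "y": -0.004, "z": 0.01, "rx": 0, "ry": 0, "rz": 0}
    - {"x": 0, "y": 0, "z": 0.01, "rx": 0, "ry": 0, "rz": 0}
    - {"x": 0, "y": 0, "z": 0, "rx": 0, "ry": 0, "rz": 0}

```text
time: 13.27
tool_pos: [0.5756, 0.0979, 0.076]
ee_rot: [-3.126, 0.01, -1.573]
wrist_force: [-0.0, 0.2, 0.1]
width: 0.0677
```

```bash
python3 go.py .571 .097 .0085 -1.571
```

```text
t 13.27 pos [0.5756 0.0979 0.076 ] rot [-3.126  0.01  -1.573] w 0.0677 F [-0.   0.2  0.1]
rotvec deg [-0.92  0.55 -0.1 ] | shift mm now-frame [ 1.5  5.7 67.4] | after-turn frame [ 0.9  4.6 67.5]
```

jog_arm:
  series:
    - {"x": 0.001, "y": 0.0045, "z": 0, "rx": -0.9, "ry": 0.5, "rz": 0}
    - {"x": 0, "y": 0, "z": 0.014, "rx": 0, "ry": 0, "rz": 0}
    - {"x": 0, "y": 0, "z": 0.014, "rx": 0, "ry": 0, "rz": 0}
    - {"x": 0, "y": 0, "z": 0, "rx": 0, "ry": 0, "rz": 0}

```text
time: 13.6
tool_pos: [0.5677, 0.102, 0.0464]
ee_rot: [3.137, 0.001, -1.567]
wrist_force: [-0.5, -0.1, -0.8]
width: 0.0677
```

```bash
python3 go.py .571 .097 .0085 -1.571
```

```text
t 13.6 pos [0.5677 0.102  0.0464] rot [ 3.137e+00  1.000e-03 -1.567e+00] w 0.0677 F [-0.5 -0.1 -0.8]
rotvec deg [0.27 0.07 0.23] | shift mm now-frame [ 5.  -3.4 37.8] | after-turn frame [ 5.  -3.3 37.9]
```

jog_arm:
  series:
    - {"x": 0.004, "y": -0.003, "z": 0.012, "rx": 0.2, "ry": 0, "rz": 0.2}
    - {"x": 0, "y": 0, "z": 0.012, "rx": 0, "ry": 0, "rz": 0}
    - {"x": 0, "y": 0, "z": 0.01, "rx": 0, "ry": 0, "rz": 0}
    - {"x": 0, "y": 0, "z": 0, "rx": 0, "ry": 0, "rz": 0}

```text
time: 13.93
tool_pos: [0.5696, 0.1033, 0.0131]
ee_rot: [3.141, 0.002, -1.563]
wrist_force: [-0.8, -0.5, 0.1]
width: 0.0679
```

```bash
python3 go.py .571 .097 .0085 -1.571
```

```text
t 13.93 pos [0.5696 0.1033 0.0131] rot [ 3.141e+00  2.000e-03 -1.563e+00] w 0.0679 F [-0.8 -0.5  0.1]
rotvec deg [0.01 0.13 0.43] | shift mm now-frame [ 6.3 -1.3  4.6] | after-turn frame [ 6.3 -1.4  4.6]
```

jog_arm:
  series:
    - {"x": 0.006, "y": -0.001, "z": 0.003, "rx": 0, "ry": 0, "rz": 0.4}
    - {"x": 0.001, "y": 0, "z": 0.002, "rx": 0, "ry": 0, "rz": 0}
    - {"x": 0, "y": 0, "z": 0, "rx": 0, "ry": 0, "rz": 0}

```text
time: 14.18
tool_pos: [0.5707, 0.097, 0.0084]
ee_rot: [-3.141, 0.002, -1.569]
wrist_force: [-0.5, -0.2, -0.5]
width: 0.0679
```

```bash
python3 go.py .571 .097 .0085 -1.571
```

```text
t 14.18 pos [0.5707 0.097  0.0084] rot [-3.141e+00  2.000e-03 -1.569e+00] w 0.0679 F [-0.5 -0.2 -0.5]
rotvec deg [-0.01  0.13  0.1 ] | shift mm now-frame [-0.  -0.3 -0.1] | after-turn frame [-0.  -0.3 -0.1]
```

jog_arm:
  claw: 0.2
  series:
    - {"x": 0, "y": 0, "z": 0, "rx": 0, "ry": 0, "rz": 0}
    - {"x": 0, "y": 0, "z": 0, "rx": 0, "ry": 0, "rz": 0}
    - {"x": 0, "y": 0, "z": 0, "rx": 0, "ry": 0, "rz": 0}
    - {"x": 0, "y": 0, "z": 0, "rx": 0, "ry": 0, "rz": 0}
    - {"x": 0, "y": 0, "z": 0, "rx": 0, "ry": 0, "rz": 0}

```text
time: 14.6
tool_pos: [0.5721, 0.0965, 0.0103]
ee_rot: [-3.138, 0.003, -1.57]
wrist_force: [0.8, -0.8, -1.1]
width: 0.0456
```

```bash
python3 go.py .5254 -.3225 .11 -1.787
```

```text
t 14.6 pos [0.5721 0.0965 0.0103] rot [-3.138e+00  3.000e-03 -1.570e+00] w 0.0456 F [ 0.8 -0.8 -1.1]
rotvec deg [-0.18  0.17 12.41] | shift mm now-frame [ 418.7   46.5 -100.9] | after-turn frame [419.3 -44.3 -99.7]
```

jog_arm:
  series:
    - {"x": 0, "y": 0, "z": -0.02, "rx": 0, "ry": 0, "rz": 0}
    - {"x": 0, "y": 0, "z": -0.02, "rx": 0, "ry": 0, "rz": 0}
    - {"x": 0, "y": 0, "z": -0.02, "rx": 0, "ry": 0, "rz": 0}
    - {"x": 0, "y": 0, "z": -0.02, "rx": 0, "ry": 0, "rz": 6.2}
    - {"x": 0, "y": 0, "z": -0.02, "rx": 0, "ry": 0, "rz": 6.2}
    - {"x": 0.03, "y": -0.0032, "z": 0, "rx": 0, "ry": 0, "rz": 0}
    - {"x": 0.03, "y": -0.0032, "z": 0, "rx": 0, "ry": 0, "rz": 0}
    - {"x": 0.03, "y": -0.0032, "z": 0, "rx": 0, "ry": 0, "rz": 0}
    - {"x": 0.03, "y": -0.0032, "z": 0, "rx": 0, "ry": 0, "rz": 0}
    - {"x": 0.03, "y": -0.0032, "z": 0, "rx": 0, "ry": 0, "rz": 0}
    - {"x": 0.03, "y": -0.0032, "z": 0, "rx": 0, "ry": 0, "rz": 0}
    - {"x": 0.03, "y": -0.0032, "z": 0, "rx": 0, "ry": 0, "rz": 0}

```text
time: 15.6
tool_pos: [0.5463, -0.1149, 0.1148]
ee_rot: [-3.138, 0.005, -1.785]
wrist_force: [0.9, 0.1, -0.3]
width: 0.0457
```

```bash
python3 go.py .5254 -.3225 .11 -1.787
```

```text
t 15.6 pos [ 0.5463 -0.1149  0.1148] rot [-3.138  0.005 -1.785] w 0.0457 F [ 0.9  0.1 -0.3]
rotvec deg [-0.19  0.28  0.1 ] | shift mm now-frame [207.3 -23.8   3.8] | after-turn frame [207.3 -24.1   4.8]
```

jog_arm:
  series:
    - {"x": 0.03, "y": -0.0035, "z": 0, "rx": 0, "ry": 0.2, "rz": 0}
    - {"x": 0.03, "y": -0.0035, "z": 0, "rx": 0, "ry": 0, "rz": 0}
    - {"x": 0.03, "y": -0.0035, "z": 0, "rx": 0, "ry": 0, "rz": 0}
    - {"x": 0.03, "y": -0.0035, "z": 0, "rx": 0, "ry": 0, "rz": 0}
    - {"x": 0.03, "y": -0.0035, "z": 0, "rx": 0, "ry": 0, "rz": 0}
    - {"x": 0.03, "y": -0.0035, "z": 0, "rx": 0, "ry": 0, "rz": 0}
    - {"x": 0.016, "y": -0.002, "z": 0, "rx": 0, "ry": 0, "rz": 0}
    - {"x": 0, "y": 0, "z": 0, "rx": 0, "ry": 0, "rz": 0}

```text
time: 16.27
tool_pos: [0.5225, -0.3267, 0.1143]
ee_rot: [-3.138, -0.001, -1.792]
wrist_force: [-0.0, 0.1, -0.3]
width: 0.0455
```

```bash
python3 go.py .5254 -.3225 .04 -1.787
```

```text
t 16.27 pos [ 0.5225 -0.3267  0.1143] rot [-3.138e+00 -1.000e-03 -1.792e+00] w 0.0455 F [-0.   0.1 -0.3]
rotvec deg [-0.23 -0.07 -0.29] | shift mm now-frame [-4.9 -1.6 74.4] | after-turn frame [-4.8 -1.9 74.3]
```

jog_arm:
  series:
    - {"x": -0.004, "y": -0.002, "z": 0.015, "rx": -0.2, "ry": 0, "rz": -0.3}
    - {"x": 0, "y": 0, "z": 0.02, "rx": 0, "ry": 0, "rz": 0}
    - {"x": 0, "y": 0, "z": 0.02, "rx": 0, "ry": 0, "rz": 0}
    - {"x": 0, "y": 0, "z": 0.018, "rx": 0, "ry": 0, "rz": 0}
    - {"x": 0, "y": 0, "z": 0, "rx": 0, "ry": 0, "rz": 0}

```text
time: 16.68
tool_pos: [0.5272, -0.3178, 0.0364]
ee_rot: [-3.14, 0.002, -1.784]
wrist_force: [-0.3, 1.1, -1.8]
width: 0.0458
```

```bash
python3 go.py .5254 -.3225 .01 -1.787
```

```text
t 16.68 pos [ 0.5272 -0.3178  0.0364] rot [-3.140e+00  2.000e-03 -1.784e+00] w 0.0458 F [-0.3  1.1 -1.8]
rotvec deg [-0.08  0.12  0.16] | shift mm now-frame [ 5.   0.8 26.4] | after-turn frame [ 5.   0.7 26.4]
```

jog_arm:
  series:
    - {"x": 0.004, "y": 0, "z": 0.01, "rx": 0, "ry": 0, "rz": 0}
    - {"x": 0, "y": 0, "z": 0.01, "rx": 0, "ry": 0, "rz": 0}
    - {"x": 0, "y": 0, "z": 0.004, "rx": 0, "ry": 0, "rz": 0}
    - {"x": 0, "y": 0, "z": 0.001, "rx": 0, "ry": 0, "rz": 0}

```text
time: 17.02
tool_pos: [0.5276, -0.3177, 0.0099]
ee_rot: [-3.141, 0.003, -1.779]
wrist_force: [-3.5, 0.1, 9.0]
width: 0.0455
```

```bash
python3 go.py .5254 -.3225 .01 -1.787
```

```text
t 17.02 pos [ 0.5276 -0.3177  0.0099] rot [-3.141e+00  3.000e-03 -1.779e+00] w 0.0455 F [-3.5  0.1  9. ]
rotvec deg [-0.05  0.16  0.48] | shift mm now-frame [ 5.2  1.2 -0.1] | after-turn frame [ 5.2  1.2 -0.1]
```

jog_arm:
  claw: 0.58
  series:
    - {"x": 0, "y": 0, "z": 0, "rx": 0, "ry": 0, "rz": 0}
    - {"x": 0, "y": 0, "z": 0, "rx": 0, "ry": 0, "rz": 0}
    - {"x": 0, "y": 0, "z": 0, "rx": 0, "ry": 0, "rz": 0}
    - {"x": 0, "y": 0, "z": -0.015, "rx": 0, "ry": 0, "rz": 0}
    - {"x": 0, "y": 0, "z": -0.02, "rx": 0, "ry": 0, "rz": 0}
    - {"x": 0, "y": 0, "z": -0.02, "rx": 0, "ry": 0, "rz": 0}
    - {"x": 0, "y": 0, "z": -0.02, "rx": 0, "ry": 0, "rz": 0}
    - {"x": 0, "y": 0, "z": -0.02, "rx": 0, "ry": 0, "rz": 0}

```text
time: 17.68
tool_pos: [0.5263, -0.3164, 0.1055]
ee_rot: [3.138, 0.006, -1.779]
wrist_force: [0.3, -0.5, -0.3]
width: 0.0545
```

```bash
python3 go.py .5625 .003 .1 -1.489;python3 - <<'E'
from h import *
from bench import cams
q=cams.snapshot("side");cv2.imwrite("pics/g4.png",cv2.resize(q["img"][:,:,::-1][100:300,240:480],None,fx=2.5,fy=2.5,interpolation=cv2.INTER_CUBIC))
E
```

```text
t 17.68 pos [ 0.5263 -0.3164  0.1055] rot [ 3.138  0.006 -1.779] w 0.0545 F [ 0.3 -0.5 -0.3]
rotvec deg [  0.17   0.37 -16.61] | shift mm now-frame [-320.    30.5    7.4] | after-turn frame [-315.4  -62.2    5.5]
```

View pics/g4.png

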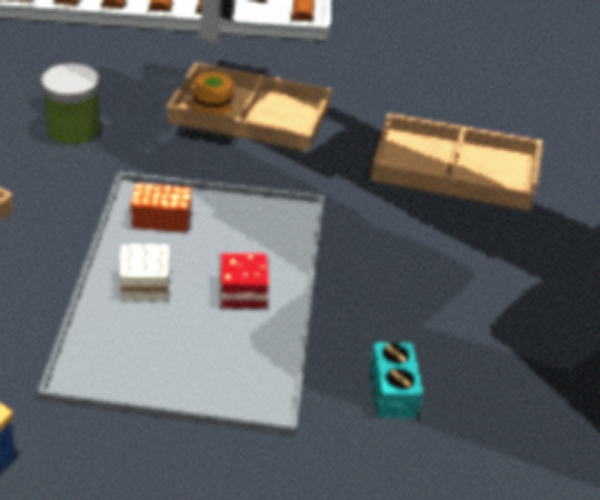

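The biscuit is flat in the far brown compartment (crop 213,88). Last is the marbled square.

jog_arm:
  claw: 0.7
  series:
    - {"x": 0, "y": 0, "z": 0, "rx": 0, "ry": 0.3, "rz": -5.5}
    - {"x": 0, "y": 0, "z": 0, "rx": 0, "ry": 0, "rz": -5.5}
    - {"x": 0, "y": 0, "z": 0, "rx": 0, "ry": 0, "rz": -5.5}
    - {"x": -0.035, "y": -0.007, "z": 0, "rx": 0, "ry": 0, "rz": 0}
    - {"x": -0.035, "y": -0.007, "z": 0, "rx": 0, "ry": 0, "rz": 0}
    - {"x": -0.035, "y": -0.007, "z": 0, "rx": 0, "ry": 0, "rz": 0}
    - {"x": -0.035, "y": -0.007, "z": 0, "rx": 0, "ry": 0, "rz": 0}
    - {"x": -0.035, "y": -0.007, "z": 0, "rx": 0, "ry": 0, "rz": 0}
    - {"x": -0.035, "y": -0.007, "z": 0, "rx": 0, "ry": 0, "rz": 0}
    - {"x": -0.035, "y": -0.007, "z": 0, "rx": 0, "ry": 0, "rz": 0}
    - {"x": -0.035, "y": -0.007, "z": 0, "rx": 0, "ry": 0, "rz": 0}
    - {"x": -0.025, "y": -0.005, "z": 0, "rx": 0, "ry": 0, "rz": 0}

```text
time: 18.73
tool_pos: [0.5666, -0.0064, 0.11]
ee_rot: [-3.122, -0.017, -1.491]
wrist_force: [0.0, 0.4, 0.2]
width: 0.0658
```

```bash
python3 go.py .5625 .003 .0085 -1.489
```

```text
t 18.73 pos [ 0.5666 -0.0064  0.11  ] rot [-3.122 -0.017 -1.491] w 0.0658 F [0.  0.4 0.2]
rotvec deg [-1.11 -0.96 -0.12] | shift mm now-frame [-11.4   5.3 101.3] | after-turn frame [ -9.7   3.4 101.5]
```

jog_arm:
  series:
    - {"x": -0.009, "y": 0.003, "z": 0, "rx": -1.1, "ry": -0.9, "rz": 0}
    - {"x": 0, "y": 0, "z": 0.02, "rx": 0, "ry": 0, "rz": 0}
    - {"x": 0, "y": 0, "z": 0.02, "rx": 0, "ry": 0, "rz": 0}
    - {"x": 0, "y": 0, "z": 0.015, "rx": 0, "ry": 0, "rz": 0}
    - {"x": 0, "y": 0, "z": 0, "rx": 0, "ry": 0, "rz": 0}

```text
time: 19.15
tool_pos: [0.5642, 0.0086, 0.0541]
ee_rot: [-3.138, 0.001, -1.481]
wrist_force: [-0.8, 0.6, -1.1]
width: 0.0657
```

```bash
python3 go.py .5625 .003 .0085 -1.489
```

```text
t 19.15 pos [0.5642 0.0086 0.0541] rot [-3.138e+00  1.000e-03 -1.481e+00] w 0.0657 F [-0.8  0.6 -1.1]
rotvec deg [-0.2   0.07  0.45] | shift mm now-frame [ 5.4  2.4 45.6] | after-turn frame [ 5.4  2.2 45.6]
```

jog_arm:
  series:
    - {"x": 0.005, "y": 0.002, "z": 0.005, "rx": -0.2, "ry": 0, "rz": 0.4}
    - {"x": 0, "y": 0, "z": 0.012, "rx": 0, "ry": 0, "rz": 0}
    - {"x": 0, "y": 0, "z": 0.012, "rx": 0, "ry": 0, "rz": 0}
    - {"x": 0, "y": 0, "z": 0.01, "rx": 0, "ry": 0, "rz": 0}
    - {"x": 0, "y": 0, "z": 0, "rx": 0, "ry": 0, "rz": 0}

```text
time: 19.57
tool_pos: [0.5637, -0.0002, 0.0134]
ee_rot: [-3.14, 0.0, -1.492]
wrist_force: [-1.3, 0.6, 0.2]
width: 0.0657
```

```bash
python3 go.py .5625 .003 .0085 -1.489
```

```text
t 19.57 pos [ 5.637e-01 -2.000e-04  1.340e-02] rot [-3.14   0.    -1.492] w 0.0657 F [-1.3  0.6  0.2]
rotvec deg [-0.11  0.02 -0.2 ] | shift mm now-frame [-3.3  1.   4.9] | after-turn frame [-3.3  1.   4.9]
```

jog_arm:
  series:
    - {"x": -0.003, "y": 0.001, "z": 0.003, "rx": 0, "ry": 0, "rz": -0.2}
    - {"x": 0, "y": 0, "z": 0.002, "rx": 0, "ry": 0, "rz": 0}
    - {"x": 0, "y": 0, "z": 0, "rx": 0, "ry": 0, "rz": 0}

```text
time: 19.82
tool_pos: [0.5624, 0.0026, 0.0075]
ee_rot: [-3.14, 0.001, -1.489]
wrist_force: [0.4, 0.3, -0.2]
width: 0.0658
```

jog_arm:
  claw: 0.2
  series:
    - {"x": 0, "y": 0, "z": 0, "rx": 0, "ry": 0, "rz": 0}
    - {"x": 0, "y": 0, "z": 0, "rx": 0, "ry": 0, "rz": 0}
    - {"x": 0, "y": 0, "z": 0, "rx": 0, "ry": 0, "rz": 0}
    - {"x": 0, "y": 0, "z": 0, "rx": 0, "ry": 0, "rz": 0}
    - {"x": 0, "y": 0, "z": 0, "rx": 0, "ry": 0, "rz": 0}

```text
time: 20.23
tool_pos: [0.5637, 0.003, 0.0093]
ee_rot: [-3.137, -0.0, -1.488]
wrist_force: [0.1, -1.0, -0.1]
width: 0.044
```

```bash
python3 go.py .4444 -.3047 .11 -1.787
```

```text
t 20.23 pos [0.5637 0.003  0.0093] rot [-3.137 -0.    -1.488] w 0.044 F [ 0.1 -1.  -0.1]
rotvec deg [-0.27  0.04 17.11] | shift mm now-frame [ 296.9  143.7 -101.4] | after-turn frame [ 326.2   50.5 -100.7]
```

jog_arm:
  series:
    - {"x": 0, "y": 0, "z": -0.02, "rx": 0, "ry": 0, "rz": 0}
    - {"x": 0, "y": 0, "z": -0.02, "rx": 0, "ry": 0, "rz": 0}
    - {"x": 0, "y": 0, "z": -0.02, "rx": 0, "ry": 0, "rz": 5.7}
    - {"x": 0, "y": 0, "z": -0.02, "rx": 0, "ry": 0, "rz": 5.7}
    - {"x": 0, "y": 0, "z": -0.02, "rx": 0, "ry": 0, "rz": 5.7}
    - {"x": 0.03, "y": 0.0046, "z": 0, "rx": 0, "ry": 0, "rz": 0}
    - {"x": 0.03, "y": 0.0046, "z": 0, "rx": 0, "ry": 0, "rz": 0}
    - {"x": 0.03, "y": 0.0046, "z": 0, "rx": 0, "ry": 0, "rz": 0}
    - {"x": 0.03, "y": 0.0046, "z": 0, "rx": 0, "ry": 0, "rz": 0}
    - {"x": 0.03, "y": 0.0046, "z": 0, "rx": 0, "ry": 0, "rz": 0}
    - {"x": 0.03, "y": 0.0046, "z": 0, "rx": 0, "ry": 0, "rz": 0}
    - {"x": 0.03, "y": 0.0046, "z": 0, "rx": 0, "ry": 0, "rz": 0}

```text
time: 21.23
tool_pos: [0.4834, -0.1958, 0.1146]
ee_rot: [-3.134, 0.002, -1.789]
wrist_force: [0.7, -0.4, -0.6]
width: 0.044
```

```bash
python3 go.py .4444 -.3047 .11 -1.787
```

```text
t 21.23 pos [ 0.4834 -0.1958  0.1146] rot [-3.134e+00  2.000e-03 -1.789e+00] w 0.044 F [ 0.7 -0.4 -0.6]
rotvec deg [-0.42  0.14 -0.13] | shift mm now-frame [114.7  14.5   4.2] | after-turn frame [114.7  14.8   4.6]
```

jog_arm:
  series:
    - {"x": 0.03, "y": 0.004, "z": 0, "rx": -0.4, "ry": 0, "rz": 0}
    - {"x": 0.03, "y": 0.004, "z": 0, "rx": 0, "ry": 0, "rz": 0}
    - {"x": 0.028, "y": 0.004, "z": 0, "rx": 0, "ry": 0, "rz": 0}
    - {"x": 0.018, "y": 0.002, "z": 0, "rx": 0, "ry": 0, "rz": 0}
    - {"x": 0, "y": 0, "z": 0, "rx": 0, "ry": 0, "rz": 0}

```text
time: 21.65
tool_pos: [0.4416, -0.306, 0.1149]
ee_rot: [-3.141, -0.001, -1.796]
wrist_force: [-0.3, -0.3, -0.2]
width: 0.0439
```

```bash
python3 go.py .4444 -.3047 .04 -1.787
```

```text
t 21.65 pos [ 0.4416 -0.306   0.1149] rot [-3.141e+00 -1.000e-03 -1.796e+00] w 0.0439 F [-0.3 -0.3 -0.2]
rotvec deg [-0.06 -0.05 -0.5 ] | shift mm now-frame [-2.  -2.4 74.9] | after-turn frame [-1.9 -2.5 74.9]
```

jog_arm:
  series:
    - {"x": -0.002, "y": -0.002, "z": 0.015, "rx": 0, "ry": 0, "rz": -0.5}
    - {"x": 0, "y": 0, "z": 0.02, "rx": 0, "ry": 0, "rz": 0}
    - {"x": 0, "y": 0, "z": 0.02, "rx": 0, "ry": 0, "rz": 0}
    - {"x": 0, "y": 0, "z": 0.018, "rx": 0, "ry": 0, "rz": 0}
    - {"x": 0, "y": 0, "z": 0, "rx": 0, "ry": 0, "rz": 0}

```text
time: 22.07
tool_pos: [0.446, -0.3046, 0.0421]
ee_rot: [-3.134, -0.001, -1.79]
wrist_force: [-0.9, 0.1, -1.6]
width: 0.0444
```

```bash
python3 go.py .4444 -.3047 .01 -1.787
```

```text
t 22.07 pos [ 0.446  -0.3046  0.0421] rot [-3.134e+00 -1.000e-03 -1.790e+00] w 0.0444 F [-0.9  0.1 -1.6]
rotvec deg [-0.41 -0.06 -0.17] | shift mm now-frame [ 0.4  1.8 32. ] | after-turn frame [ 0.4  1.5 32.1]
```

jog_arm:
  series:
    - {"x": 0, "y": 0.0015, "z": 0.01, "rx": -0.4, "ry": 0, "rz": 0}
    - {"x": 0, "y": 0, "z": 0.01, "rx": 0, "ry": 0, "rz": 0}
    - {"x": 0, "y": 0, "z": 0.008, "rx": 0, "ry": 0, "rz": 0}
    - {"x": 0, "y": 0, "z": 0.003, "rx": 0, "ry": 0, "rz": 0}

```text
time: 22.4
tool_pos: [0.4466, -0.3031, 0.0112]
ee_rot: [-3.139, -0.002, -1.788]
wrist_force: [-0.6, 0.7, -0.8]
width: 0.0442
```

```bash
python3 go.py .4444 -.3047 .0095 -1.787
```

```text
t 22.4 pos [ 0.4466 -0.3031  0.0112] rot [-3.139e+00 -2.000e-03 -1.788e+00] w 0.0442 F [-0.6  0.7 -0.8]
rotvec deg [-0.16 -0.1  -0.04] | shift mm now-frame [2.  1.9 1.7] | after-turn frame [2.  1.8 1.7]
```

jog_arm:
  series:
    - {"x": 0, "y": 0, "z": 0.002, "rx": 0, "ry": 0, "rz": 0}
    - {"x": 0, "y": 0, "z": 0.001, "rx": 0, "ry": 0, "rz": 0}

```text
time: 22.57
tool_pos: [0.4468, -0.3031, 0.0088]
ee_rot: [-3.139, -0.002, -1.787]
wrist_force: [-3.7, 2.7, 9.0]
width: 0.0441
```

jog_arm:
  claw: 0.57
  series:
    - {"x": 0, "y": 0, "z": 0, "rx": 0, "ry": 0, "rz": 0}
    - {"x": 0, "y": 0, "z": 0, "rx": 0, "ry": 0, "rz": 0}
    - {"x": 0, "y": 0, "z": 0, "rx": 0, "ry": 0, "rz": 0}
    - {"x": 0, "y": 0, "z": -0.015, "rx": 0, "ry": 0, "rz": 0}
    - {"x": 0, "y": 0, "z": -0.02, "rx": 0, "ry": 0, "rz": 0}
    - {"x": 0, "y": 0, "z": -0.02, "rx": 0, "ry": 0, "rz": 0}
    - {"x": 0, "y": 0, "z": -0.03, "rx": 0, "ry": 0, "rz": 0}
    - {"x": 0, "y": 0, "z": -0.03, "rx": 0, "ry": 0, "rz": 0}
    - {"x": 0, "y": 0, "z": -0.03, "rx": 0, "ry": 0, "rz": 0}
    - {"x": 0.03, "y": 0.02, "z": -0.01, "rx": 0, "ry": 0, "rz": 0}
    - {"x": 0.03, "y": 0.02, "z": 0, "rx": 0, "ry": 0, "rz": 0}
    - {"x": 0.03, "y": 0.02, "z": 0, "rx": 0, "ry": 0, "rz": 0}

```text
time: 23.57
tool_pos: [0.3727, -0.3769, 0.1745]
ee_rot: [-3.13, -0.005, -1.775]
wrist_force: [0.1, -1.2, -0.3]
width: 0.0534
```

jog_arm:
  series:
    - {"x": 0.03, "y": 0.02, "z": 0, "rx": 0, "ry": 0, "rz": 0}
    - {"x": 0.03, "y": 0.02, "z": 0, "rx": 0, "ry": 0, "rz": 0}
    - {"x": 0.02, "y": 0.01, "z": 0, "rx": 0, "ry": 0, "rz": 0}
    - {"x": 0, "y": 0, "z": 0, "rx": 0, "ry": 0, "rz": 0}

```text
time: 23.9
tool_pos: [0.301, -0.453, 0.1781]
ee_rot: [-3.126, -0.014, -1.78]
wrist_force: [-0.5, 0.6, -0.6]
width: 0.0536
```

Run:
```python
from m import *
from bench import cams
a=cams.snapshot("top");b=cams.snapshot("side")
cv2.imwrite("pics/e1.png",cv2.resize(a["img"][:,:,::-1][120:310,150:500],None,fx=2.2,fy=2.2,interpolation=cv2.INTER_CUBIC))
cv2.imwrite("pics/e2.png",cv2.resize(b["img"][:,:,::-1][100:380,200:480],None,fx=2,fy=2,interpolation=cv2.INTER_CUBIC))
for n,bx in(("pistachio","white"),("choc_bar","white"),("marble","brown"),("biscuit","brown"),("brittle",0),("raspberry",0),("jar",0),("tin",0)):
    for nm,sh,s0 in(("top",a,s),("side",b,q)):
        d=cams.look_for(n+"_center",sh)[:2]
        for e in d:
            bb=np.array(e["bbox"]);c=bb[:2]+bb[2:]/2;w=p2w(sh,c,.02)[0];r=""
            if bx:
                cc,yaw=M[bx][:2];v=w-cc;r=(v@[np.cos(yaw),np.sin(yaw)],v@[-np.sin(yaw),np.cos(yaw)]);r=np.round(r,3)
            print(nm,n,round(e["p"],2),bb.round(0),w.round(3),r)
```

```text
white [0.4881 0.3321] yaw 0.131 0.13 0.131 size [0.1707 0.1055]
brown [ 0.4849 -0.3136] yaw -0.216 -0.217 -0.216 size [0.1701 0.1034]
choc [0.4729 0.1087] yaw 0.024 0.029 0.017 size [0.0573 0.0325]
marble [0.5627 0.0034] yaw 0.082 0.081 0.084 size [0.0454 0.0449]
pist [ 0.4591 -0.0892] yaw 0.278 0.293 0.263 size [0.0425 0.0419]
bisc [0.5714 0.0975] yaw 0 0.028 0.017 size [0.0448 0.0443]
top pistachio 0.8 [176. 201.  23.  21.] [0.529 0.339] [0.041 0.001]
side pistachio 0.94 [273. 320.  29.  30.] [0.535 0.336] [ 0.047 -0.002]
side pistachio 0.49 [320. 321.  33.  30.] [0.448 0.328] [-0.04   0.002]
top choc_bar 0.84 [269. 286.  23.  20.] [0.331 0.107] [-0.185 -0.202]
top choc_bar 0.79 [183. 232.  15.  27.] [0.445 0.328] [-0.043  0.001]
side choc_bar 0.79 [389. 238.  18.  26.] [0.333 0.109] [-0.183 -0.201]
side choc_bar 0.73 [255. 124.  25.  34.] [ 0.694 -0.281] [ 0.125 -0.634]
top marble 0.68 [444. 240.  22.  22.] [ 0.441 -0.308] [-0.044 -0.004]
top marble 0.31 [314. 229.  24.  18.] [0.469 0.001] [-0.083  0.304]
side marble 0.5 [347. 134.  18.  18.] [ 0.439 -0.304] [-0.047 -0.   ]
side biscuit 0.81 [317. 129.  17.  16.] [ 0.529 -0.319] [0.044 0.004]
top brittle 0.9 [362. 189.  15.  25.] [ 0.559 -0.102] 
side brittle 0.72 [293. 173.  26.  20.] [ 0.558 -0.097] 
top raspberry 0.84 [315. 230.  22.  19.] [0.467 0.   ] 
side raspberry 0.56 [330. 200.  15.  25.] [0.47  0.003] 
top jar 0.76 [415. 137.  30.  29.] [ 0.686 -0.253] 
side jar 0.93 [258. 124.  24.  34.] [ 0.685 -0.277] 
top tin 0.8 [213. 134.  38.  37.] [0.676 0.237] 
side tin 0.77 [201. 251.  46.  48.] [0.683 0.219]
```

View pics/e1.png

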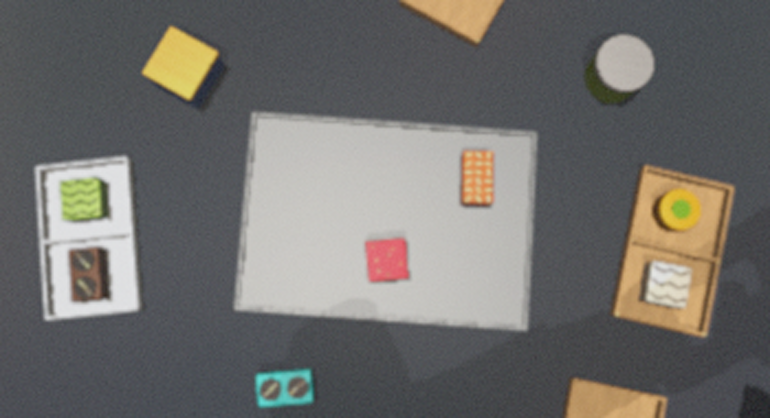

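View pics/e2.png

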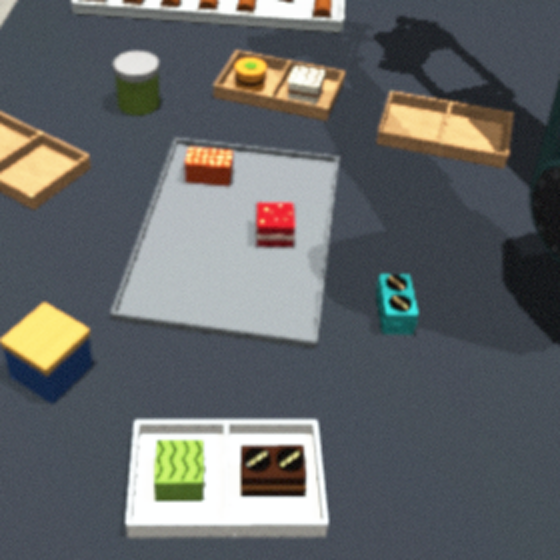

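All four sweets lie flat and separate, with the pistachio at crop (82,198) and the chocolate at (88,273) in the white box. In the brown box, the biscuit is at (679,209) and the marbled square at (668,284). The nut bar, raspberry square, jar and tin have not moved.

```bash
python3 -c "
from bench import ticket,robot
print(ticket.close_job())"
```

```text
the job is handed in; nothing more can be done
None
```

I placed all four ordered sweets and handed the job in at about 24 s, with no drops or regrasps. The largest wrist reading I saw was about 13 N, against the 120 N limit.

- **White box:** the pistachio square is in the far compartment and the chocolate bar in the near one.
- **Brown box:** I used the rightmost of the three look-alikes. The biscuit is in the far compartment and the marbled square in the near one.

**Position check:** in the last pictures every sweet found was within about 6 mm of its compartment's centre. The nut bar, raspberry square, jar and tin read within about 8 mm of their first readings, which is about the detector's own scatter.

**Resting height and tilt:** I judged these by eye from the final pictures; every sweet looks flat on its floor. The wrist force rose clearly at touchdown for three of the sweets. For the chocolate bar it did not, so it may have dropped about a millimetre when released.

**Detector misses:** in the last check the top view missed the biscuit, and the side view did not list the chocolate bar among its two best hits. The detector also ranked the turquoise look-alike above the chocolate bar. I settled the missed biscuit and bar by looking at the pictures myself.

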